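# Index the infrared drying lamp to the next tin

## Task

The tin under the infrared drying lamp is done, so bring the lamp over the open tin on the next place: hook a fingertip under the pull ring of the index pin, lift the pin out of its hole, swing the arm one hole and no further, and let the pin spring fully home in that hole. Do not pinch or force the ring, leave every tin and the brush where it stands, and finish with the finger out of the ring.

Things in the scene. Friction and masses are not known exactly. Their poses are not given: they have to be found in the camera images.
- swing_arm (a joint): Arm angle about the column, rad, anticlockwise from above; 0 as found, pin in the middle one of 5 holes 0.559 (32 deg) apart (0.01 play). One piece: column, boom with lamp on the robot's right, and opposite it, on its left, a flat tail bar with the index pin: ring and lamp swing opposite ways. Stiff (0.15 N m, 1 to 2 N at the ring); stays where left.
- plunger (a joint): Lift of the spring index pin, m: 0 home in a hole, 0.008 when its round tip clears the hole or rides on the plate between holes, 0.016 at the upper stop. The spring presses it down with 5 N at 0, 8 N at the stop. Let go between holes it rides on the plate and snaps down by itself when swung over a hole (pin 10 mm, hole 12 mm).
- ring_centre (a point): Centre of the steel pull ring fixed upright on the pin, 112 mm above the bench when home; inner diameter 50 mm, wire 5 mm. Moves with pin and arm. Axes: x level towards the column (to the robot's right), z up. The ring stands across x, its top leaning 35 deg towards the column: a finger pointing along +x and 35 to 45 deg down goes squarely through it.
- bush_top (a point): Top centre of the pin's steel guide bush (20 mm wide) on the tail bar, 80 mm above the bench, right under the foot of the ring; on the pin's axis, 115 mm from the column's axis. The ring's centre is 16 mm nearer the column (99 mm). The bar is 32 mm wide, its top 24 mm below this point. Axes as the ring's.
- pivot (a point): Point on the upright axis of the swing arm, at the column's foot, 40 mm above the bench; fixed. Axes are the stand's: x from the column to the middle tin place, z up. The column is 26 mm thick (52 mm below 70 mm height) and 240 mm high.
- stand: The lamp stand, fixed to the bench: round grey base, 370 mm in diameter, 8 mm thick; origin under its centre, on the arm's axis. On the robot's left a curved steel index plate with the 5 holes (10 mm thick, its top 40 mm above the bench), on its right 5 round tin places, 145 mm from the axis, one for each hole.
- lamp_centre (a point): Centre of the mouth of the lamp's aluminium shade: 100 mm in diameter, mouth 128 mm above the bench, shade and socket up to 236 mm; 145 mm from the column's axis. x points away from the column.
- tin_open: Aluminium moisture tin without lid, clay lumps in it, 60 mm in diameter, 42 mm high; origin under its centre. It stands on the tin place next to the lamp, nearer to or farther from the robot: the one to be dried next.
- tin_shut: Aluminium tin with its lid on, 65 mm in diameter, 47 mm high, on the tin place at the lamp's other side; origin under its centre. Leave it.
- tin_dried: Aluminium tin with its lid on, 65 mm in diameter, 47 mm high, under the lamp at the start; origin under its centre. Leave it.
- tin_spare: Aluminium tin with its lid on, 65 mm in diameter, 47 mm high, on the bench, left of and beyond the stand; origin under its centre. Leave it.
- brush: Sieve brush, 180 mm long, lying on the bench, right of the stand; origin under its middle, x along it. Leave it.
Mind the look-alikes: they are no part of the job. What is shaped like the tin_open but purple is not meant.

How it is judged:
On the way, in this order (a step that is already met when the one before it is completed fails the run):
1. the index pin is lifted clear of the hole in which it was found (value of joint plunger above 0.0095 m and value of joint swing_arm between -0.1 and 0.1 rad), for 0.05 s.
2. the pin has sprung home in the next hole, with the lamp over the open tin (value of joint plunger below 0.002 m and horizontal distance between lamp_centre and tin_open below 0.015 m), for 0.2 s.
At the end, for the whole second after the job is handed in: The lamp stands over the open tin (centres within 15 mm in plan), the index pin is home in that hole (within 2 mm), the arm is at rest, and every tin and the brush is within 15 mm of where it stood (all of step 2 and velocity of joint swing_arm between -0.02 and 0.02 rad/s and distance of each of tin_open, tin_shut, tin_dried, tin_spare, brush from where it was at the start of the episode below 0.015 m); the robot touches nothing.
It fails at once if the arm is swung past the next hole (value of joint swing_arm above 0.7 rad or value of joint swing_arm below -0.7 rad).
It fails at once if the ring is pinched or forced (more than 35 N between the fingers and the pin with its ring) (contact force between the fingers and plunger above 35 N).
It fails at once if a tin or the brush is pushed away or lifted (distance of any of tin_open, tin_shut, tin_dried, tin_spare, brush from where it was at the start of the episode above 0.02 m).
It also fails if it takes over 54 s, if anything falls off the work surface, if the arm or the gripper's body presses on something with over 40 N, if the wrist force passes 120 N, or if a joint passes its speed limit or range.

## Robot

A 7-joint arm with a two-finger parallel gripper is mounted at the origin on the work surface. World frame = base frame: x ahead of the robot, y to its left, z up, the work surface at z = 0. Lengths are in m, angles in rad, forces in N, time in s.
With the tool pointing down it reaches from about 0.375 to 0.925 m from the base axis. Payload 3.1 kg.
Tool frame: the origin (TCP) lies between the finger pads; the fingertips stand 19 mm ahead of it and the grasp point (between the pads) is the TCP; z points along the fingers, y is the line along which they close (so a half turn about z gives the same grasp; the last joint's range is limited). The gripper opens to 85 mm and grips with 20 to 120 N. Pads are 22 mm wide; open, the fingers measure 114 mm over their backs; the gripper's body (76 mm by 85 mm) begins 54 mm behind the grasp point. The pads swing forward as they close: fully open they stand 13 mm farther back than shut.
Start: joints at [-1.33, 0.383, 0.044, 1.598, -0.018, 1.161, -0.05], TCP at [0.216, 0.613, 0.25] pointing down, gripper open.
Joint ranges: [-2.61, 2.61], [-0.41, 2.15], [-1.48, 1.57], [0, 2.5], [-1.57, 4.71], [0.05, 1.97], [-2.85, 2.85]. Speed limits (rad/s): [2.79, 2.79, 3.14, 3.14, 3.14, 3.14, 3.14].

## Interface

Orientations are given as a unit quaternion [x, y, z, w].
In Python, from bench import move_ptp, movel, move_j, move_gripper, pause, inverse_kinematics, read_camera, camera_params, MotionError, sign_off, look_for, tip_of, read_time_s, read_qpos, read_joint_vel, read_effort, read_eef_pos, read_tcp_rot, read_ft_force, read_ft_torque, read_finger_gap, read_grasp_force gives the robot as it stands. Calls block until the motion is done:
- move_ptp(position, orientation): joint-space move of the TCP to a pose.
- movel(position, orientation=None, speed=0.15): straight line of the TCP; orientation=None keeps the orientation; speed is the mean speed in m/s.
- move_j(angles): joint-space move.
- move_gripper(opening, effort=None): finger opening in m; effort is the grip in N (None keeps the last); returns when the fingers have stopped.
- pause(seconds).
- inverse_kinematics(position, orientation): joint angles nearest the present ones, or None.
- read_camera(name): name is "scene" or "top" or "wrist"; returns the picture (480x640x3 uint8, red, green, blue); there is no depth.
- camera_params(name): a dict with "K" (3x3 intrinsics, pixels), "camera_from_world" (4x4, takes a point from world to camera coordinates). Camera axes: x right, y down, z forward; pixel columns grow to the right and rows downward; lengths in m; the calibration is good to about 2 mm. A picture is of the moment at which its call begins: read the wrist's pose just before it. camera_params takes no time and is no camera call; for the wrist camera it gives the pose at the moment of the call.
A pose or a line that the arm cannot do raises MotionError and nothing moves.
- sign_off(): hands the job in; it is judged then, once.
Trained networks look in the newest picture that a camera, given by its name, has taken for a name from the list of things; names that differ only in an ending like _2 or _b are one class to them, and where a whole thing is asked for, a point or a joint stands for the part that bears it (a point fixed in the world has none). Each returns a list of dicts, best first, with "confidence" (0 to 1); they miss things now and then, are a little off and sometimes report something else, mostly with a low value. They report only what shows in the picture. A call takes as long as a camera call. They do not tell look-alikes from the thing itself.
- look_for(camera, name): "at" ([column, row] in pixels, amid what is visible of it).
- tip_of(camera, name): "at" ([column, row] in pixels: a listed point, or the origin of a listed thing).
Readings, each from a call of its own:
- read_time_s(): time.
- read_qpos(): joint angles.
- read_joint_vel(): joint speeds.
- read_effort(): joint torques, N m.
- read_eef_pos(): TCP position.
- read_tcp_rot(): TCP orientation.
- read_ft_force(): force on the tool from outside, world axes, zero at the start.
- read_ft_torque(): the same for the moment, N m.
- read_finger_gap(): finger opening in m.
- read_grasp_force(): force on a finger pad.
Only numpy, scipy, OpenCV 4.12 (cv2) and the standard library are available. Lean on these libraries where they do the work, as an engineer would, in place of code of your own. Each camera call takes 0.05 s, during which the arm holds its last target. There are 200 camera calls.

## Working session

There is one attempt and no reset: what is moved stays moved. The work goes in short steps, each a Python script; the robot and the scene stay as the last script left them, time stands still between calls to the robot, and variables do not carry over. Pictures are saved under pics/ and viewed, at most 10 in all, crops included, and the job is handed in when it is done.

```bash
mkdir -p pics; cat > h.py <<'E'
from bench import *
import numpy as np, cv2
def ray(cam,px):
    P=camera_params(cam);K=np.array(P["K"]);T=np.array(P["camera_from_world"])
    d=T[:3,:3].T@np.linalg.solve(K,[px[0],px[1],1]);o=-T[:3,:3].T@T[:3,3];return o,d
def atz(cam,px,z):
    o,d=ray(cam,px);return o+d*(z-o[2])/d[2]
def proj(cam,p):
    P=camera_params(cam);T=np.array(P["camera_from_world"]);c=T[:3,:3]@p+T[:3,3];q=np.array(P["K"])@c;return q[:2]/q[2]
def save(img,n): cv2.imwrite("pics/"+n,cv2.cvtColor(img,cv2.COLOR_RGB2BGR))
E
python3 - <<'E'
from h import *
for c in("scene","top"):
    save(read_camera(c),c+"0.png")
    print(c,ray(c,(320,240))[0].round(2))
    for n,z in(("ring_centre",.112),("bush_top",.08),("pivot",.04),("stand",0),("lamp_centre",.128),("tin_open",0),("tin_shut",0),("tin_dried",0),("tin_spare",0),("brush",0)):
        for r in tip_of(c,n)[:3]: print(n,np.round(r["at"]),round(r["confidence"],2),atz(c,r["at"],z).round(3))
print(read_time_s(),read_tcp_rot())
E
```

```text
scene [1.04 0.89 0.85]
ring_centre [292. 252.] 0.59 [0.587 0.015 0.112]
ring_centre [268. 209.] 0.37 [ 0.55  -0.189  0.112]
bush_top [296. 263.] 0.88 [0.579 0.018 0.08 ]
pivot [274. 254.] 0.89 [ 0.587 -0.088  0.04 ]
stand [273. 266.] 0.59 [ 0.589 -0.09   0.   ]
lamp_centre [249. 201.] 0.64 [ 0.59  -0.226  0.128]
tin_open [339. 216.] 0.91 [ 0.306 -0.212  0.   ]
tin_open [332. 198.] 0.7 [ 0.27  -0.312  0.   ]
tin_open [281. 235.] 0.52 [ 0.505 -0.209  0.   ]
tin_shut [228. 248.] 0.73 [ 0.661 -0.223  0.   ]
tin_dried [250. 232.] 0.58 [ 0.579 -0.264  0.   ]
tin_spare [340. 402.] 0.97 [0.665 0.362 0.   ]
brush [270. 207.] 0.68 [ 0.469 -0.359  0.   ]
brush [246. 200.] 0.62 [ 0.514 -0.437  0.   ]
top [0.34 0.   1.1 ]
ring_centre [308. 186.] 0.45 [0.59  0.007 0.112]
bush_top [305. 191.] 0.84 [0.587 0.015 0.08 ]
pivot [357. 193.] 0.73 [ 0.589 -0.095  0.04 ]
stand [357. 199.] 0.69 [ 0.587 -0.098  0.   ]
tin_open [417. 231.] 0.84 [ 0.512 -0.226  0.   ]
tin_open [466. 340.] 0.84 [ 0.279 -0.318  0.   ]
tin_open [404. 319.] 0.74 [ 0.325 -0.188  0.   ]
tin_shut [411. 161.] 0.74 [ 0.669 -0.22   0.   ]
tin_dried [422. 192.] 0.62 [ 0.598 -0.242  0.   ]
tin_spare [145. 168.] 0.64 [0.665 0.366 0.   ]
brush [481. 249.] 0.7 [ 0.471 -0.361  0.   ]
1.1 [ 1.68552017e-01  9.85692760e-01 -6.91565037e-06 -5.84522046e-06]
```

```bash
python3 - <<'E'
import cv2
a=cv2.imread("pics/top0.png")[80:380,90:520];b=cv2.imread("pics/scene0.png")[130:430,130:430]
cv2.imwrite("pics/m.png",cv2.resize(cv2.hconcat([a,b]),None,fx=1.09,fy=1.8)if 0 else cv2.hconcat([a,b]))
E
```

```text
(no output)
```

View pics/m.png

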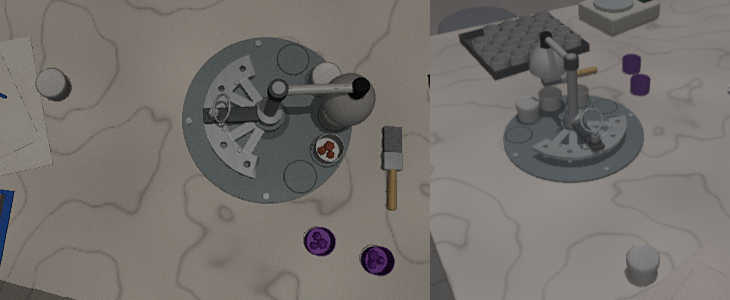

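The open tin is at top-view pixel (417,231), nearer the robot. The two purple tins at (404,319) and (466,340) are the look-alikes. The tail bar points to +y with the ring at about (308,188). The arm must therefore swing clockwise (−0.559), and the ring moves away from the robot (+x). Next I check reach.

```bash
cat >> h.py <<'E'
from scipy.spatial.transform import Rotation as R
def quat(yaw,tilt,flip=0):
    # tool z points along heading yaw, tilt down; tool y level
    z=np.array([np.cos(yaw)*np.cos(tilt),np.sin(yaw)*np.cos(tilt),-np.sin(tilt)])
    y=np.array([-np.sin(yaw),np.cos(yaw),0])*(-1 if flip else 1)
    return R.from_matrix(np.c_[np.cross(y,z),y,z]).as_quat()
PIV=np.array([.588,-.093]);A0=np.deg2rad(91.4)
def ringp(th,z=.112,piv=None,r=.099): 
    p=PIV if piv is None else piv
    return np.array([p[0]+r*np.cos(A0+th),p[1]+r*np.sin(A0+th),z])
E
python3 - <<'E'
from h import *
for flip in(0,1):
  for tilt in(35,40,45):
    for th in(0,-.3,-.559):
      for dy in(0,15,30):
        yaw=A0+np.pi+th+np.deg2rad(dy); q=quat(yaw,np.deg2rad(tilt),flip); d=R.from_quat(q).apply([0,0,1])
        s=[]
        for back,up in((0,0),(0,.03),(.12,0)):
            j=inverse_kinematics(list(ringp(th,.112+up)-back*d),list(q)); s.append(None if j is None else np.round(j,2).tolist() if back==.0 and up==0 else 'ok')
        print(flip,tilt,th,dy,s)
E
```

```text
0 35 0 0 [[-1.01, 0.83, 0.7, 1.8, 0.43, 1.1, -0.65], 'ok', 'ok']
0 35 0 15 [[-1.05, 0.73, 0.66, 1.95, 0.67, 0.92, -0.7], 'ok', 'ok']
0 35 0 30 [[-1.05, 0.63, 0.61, 2.11, 0.99, 0.77, -0.82], 'ok', 'ok']
0 35 -0.3 0 [[-0.87, 0.96, 0.71, 1.55, 0.24, 1.34, -0.64], 'ok', 'ok']
0 35 -0.3 15 [[-0.96, 0.88, 0.7, 1.71, 0.39, 1.13, -0.61], 'ok', 'ok']
0 35 -0.3 30 [[-1.02, 0.78, 0.68, 1.87, 0.6, 0.93, -0.64], 'ok', 'ok']
0 35 -0.559 0 [[-0.74, 1.06, 0.73, 1.34, 0.1, 1.55, -0.67], 'ok', 'ok']
0 35 -0.559 15 [[-0.84, 0.99, 0.72, 1.49, 0.24, 1.35, -0.61], 'ok', 'ok']
0 35 -0.559 30 [[-0.92, 0.9, 0.7, 1.66, 0.39, 1.13, -0.58], 'ok', 'ok']
0 40 0 0 [[-0.99, 0.78, 0.7, 1.81, 0.39, 1.06, -0.6], 'ok', 'ok']
0 40 0 15 [[-1.01, 0.67, 0.64, 1.96, 0.63, 0.89, -0.64], 'ok', 'ok']
0 40 0 30 [[-1.01, 0.57, 0.6, 2.1, 0.92, 0.73, -0.71], 'ok', 'ok']
0 40 -0.3 0 [[-0.87, 0.91, 0.72, 1.58, 0.19, 1.29, -0.61], 'ok', 'ok']
0 40 -0.3 15 [[-0.94, 0.83, 0.7, 1.72, 0.35, 1.09, -0.57], 'ok', 'ok']
0 40 -0.3 30 [[-0.97, 0.73, 0.66, 1.87, 0.57, 0.91, -0.58], 'ok', 'ok']
0 40 -0.559 0 [[-0.74, 1.02, 0.74, 1.37, 0.06, 1.49
[... 1980 characters left out ...]

1 40 -0.559 30 [[-0.49, 0.72, 0.12, 1.65, 0.75, 1.28, 2.33], 'ok', 'ok']
1 45 0 0 [[-0.52, 0.61, 0.11, 1.81, 0.71, 1.19, 2.32], 'ok', 'ok']
1 45 0 15 [[-0.54, 0.53, 0.1, 1.94, 0.88, 1.04, 2.37], 'ok', 'ok']
1 45 0 30 [[-0.55, 0.46, 0.1, 2.08, 1.07, 0.88, 2.4], 'ok', 'ok']
1 45 -0.3 0 [[-0.47, 0.74, 0.15, 1.58, 0.53, 1.37, 2.28], 'ok', 'ok']
1 45 -0.3 15 [[-0.49, 0.66, 0.12, 1.72, 0.68, 1.22, 2.35], 'ok', 'ok']
1 45 -0.3 30 [[-0.51, 0.58, 0.1, 1.86, 0.85, 1.06, 2.4], 'ok', 'ok']
1 45 -0.559 0 [[-0.41, 0.84, 0.2, 1.39, 0.39, 1.51, 2.23], 'ok', 'ok']
1 45 -0.559 15 [[-0.45, 0.77, 0.16, 1.53, 0.54, 1.37, 2.31], 'ok', 'ok']
1 45 -0.559 30 [[-0.47, 0.69, 0.13, 1.67, 0.69, 1.22, 2.38], 'ok', 'ok']
```

```bash
python3 - <<'E'
from h import *
q=quat(A0+np.pi,np.deg2rad(40)); d=R.from_quat(q).apply([0,0,1])
move_gripper(0.0)
move_ptp(list(ringp(0)-.20*d+[0,0,.02]),list(q))
movel(list(ringp(0)-.11*d),list(q))
print(read_time_s(),read_finger_gap(),read_eef_pos(),read_ft_force())
save(read_camera("wrist"),"w1.png"); 
print("exp",proj("wrist",ringp(0)))
for n,z in(("ring_centre",.112),("bush_top",.08),("pivot",.04)):
    for r in tip_of("wrist",n)[:2]: print(n,np.round(r["at"]),round(r["confidence"],2),atz("wrist",r["at"],z).round(4))
for c in("top","scene"):
    read_camera(c)
    for n,z in(("ring_centre",.112),("bush_top",.08)):
        for r in tip_of(c,n)[:1]: print(c,n,np.round(r["at"]),round(r["confidence"],2),atz(c,r["at"],z).round(4))
E
```

```text
4.8 0.00015910017046582355 [0.58412606 0.09127764 0.18314532] [ 0.64443625  1.56021081 -0.7649971 ]
exp [320.58257925 248.25170794]
pivot [316. 222.] 0.57 [ 0.5832 -0.0958  0.04  ]
top ring_centre [309. 187.] 0.47 [0.5858 0.0057 0.112 ]
top bush_top [304. 190.] 0.77 [0.5892 0.017  0.08  ]
scene ring_centre [291. 253.] 0.59 [0.5903 0.0154 0.112 ]
scene bush_top [297. 260.] 0.83 [0.5712 0.0091 0.08  ]
```

View pics/w1.png

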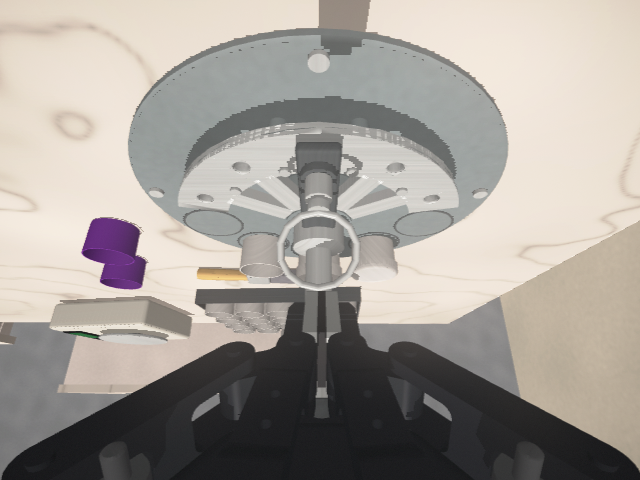

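The wrist view is upside down. It shows the ring as a circle centred at (318.5,250), about 82 px outer width, against (320.6,248.3) expected. That is within 2 mm. I need the true bundle width at the fingertips, so I enlarge that part and overlay reference points.

```bash
python3 - <<'E'
from h import *
p=np.array(read_eef_pos());M=R.from_quat(read_tcp_rot())
im=cv2.resize(cv2.imread("pics/w1.png")[200:420,220:420],None,fx=2.7,fy=2.7,interpolation=cv2.INTER_CUBIC)
for z,c in((.019,(0,0,255)),(0,(0,255,0)),(-.02,(255,0,0))):
  for y in(-.0145,0,.0145):
    for x in(-.011,.011):
      u=proj("wrist",p+M.apply([x,y,z])); print(z,y,x,u.round())
      cv2.circle(im,tuple(int(v) for v in (u-[220,200])*2.7),3,c,-1)
cv2.imwrite("pics/w1c.png",im)
E
```

```text
0.019 -0.0145 -0.011 [291. 330.]
0.019 -0.0145 0.011 [290. 286.]
0.019 0 -0.011 [323. 330.]
0.019 0 0.011 [323. 286.]
0.019 0.0145 -0.011 [354. 330.]
0.019 0.0145 0.011 [356. 286.]
0 -0.0145 -0.011 [287. 355.]
0 -0.0145 0.011 [285. 305.]
0 0 -0.011 [323. 355.]
0 0 0.011 [323. 305.]
0 0.0145 -0.011 [359. 355.]
0 0.0145 0.011 [360. 305.]
-0.02 -0.0145 -0.011 [282. 388.]
-0.02 -0.0145 0.011 [279. 333.]
-0.02 0 -0.011 [323. 388.]
-0.02 0 0.011 [323. 333.]
-0.02 0.0145 -0.011 [364. 388.]
-0.02 0.0145 0.011 [367. 333.]
```

View pics/w1c.png

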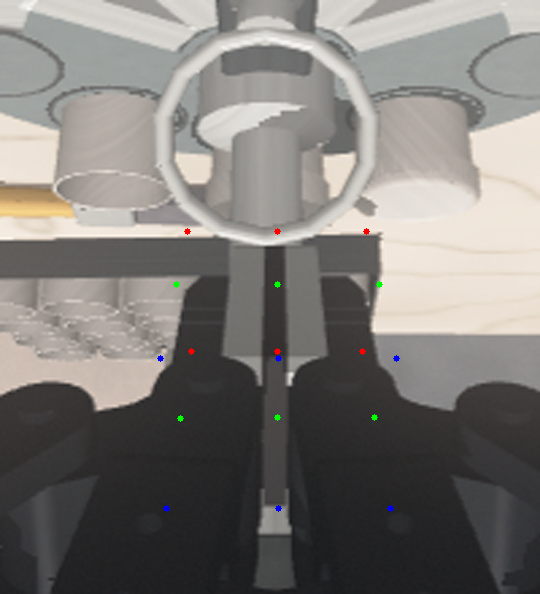

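The pads fit through the ring, about 16 mm wide at the tips and at most 29 mm over the backs. I insert along the finger axis in force-watched steps, then lift the same way.

```bash
cat >> h.py <<'E'
T40=np.deg2rad(40)
def F(): return np.array(read_ft_force())
E
python3 - <<'E'
from h import *
q=quat(A0+np.pi,T40); d=R.from_quat(q).apply([0,0,1])
C=ringp(0)+[-.0012,0,.001]
movel(list(C-.06*d),list(q)); f0=F(); np.save("f0.npy",f0)
for b in (.04,.025,.015,.007,0):
    movel(list(C-b*d),list(q),speed=.06); f=F()-f0; print(b,f.round(1))
    if np.linalg.norm(f)>5: print("contact");break
print(read_time_s()); save(read_camera("wrist"),"w2.png")
E
```

```text
0.04 [ 0.6  0.2 -0.4]
0.025 [ 0.6 -1.1 -0.6]
0.015 [-0.   0.3 -0.4]
0.007 [ 0.7 -0.5 -0.3]
0 [ 0.4 -0.5 -1.1]
7.525
```

View pics/w2.png

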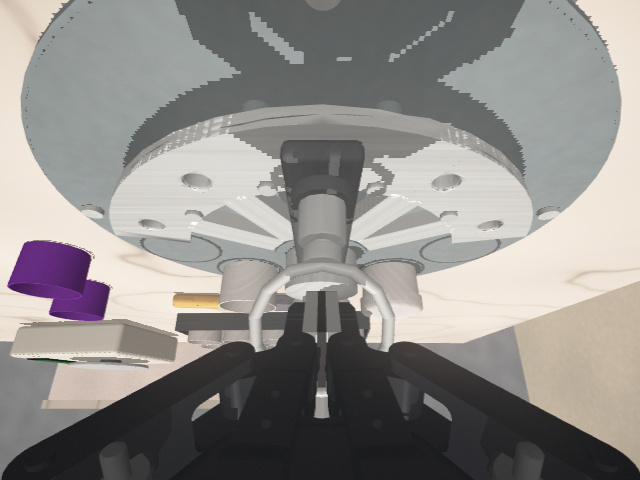

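The fingers are through the ring. It spans columns 250–395 around them, so they are centred and free of contact. Now I lift with force watch.

```bash
python3 - <<'E'
from h import *
f0=np.load("f0.npy"); p=np.array(read_eef_pos()); q=list(quat(A0+np.pi,T40)); zc=None; k=0
p0=p.copy()
while k<40:
    k+=1; p[2]+=.0012; movel(list(p),q,speed=.03); f=F()-f0; z=read_eef_pos()[2]
    print(round((p[2]-p0[2])*1e3,1),round((z-p0[2])*1e3,1),f.round(1))
    if zc is None and f[2]<-3: zc=z; print("contact")
    if np.linalg.norm(f)>22 or (zc and z-zc>.0112): break
np.save("zc.npy",zc); print(read_time_s(),read_eef_pos())
read_camera("scene"); 
for r in tip_of("scene","ring_centre")[:1]: print(r)
save(read_camera("wrist"),"w3.png")
E
```

```text
1.2 1.4 [-0.3 -0.5 -0.4]
2.4 2.5 [-1.  -0.4  0.5]
3.6 3.7 [-0.7 -1.1 -1.4]
4.8 4.9 [-0.9 -0.2 -0.6]
6.0 6.1 [-0.7 -0.1 -1.1]
7.2 7.3 [-0.2 -0.1 -0.7]
8.4 8.5 [-0.6 -0.6 -0.3]
9.6 9.7 [-1.1  0.4 -0.1]
10.8 10.9 [-0.4 -0.5 -0.1]
12.0 12.1 [-1.3 -1.1 -1.4]
13.2 13.3 [-0.6 -0.8 -0.3]
14.4 14.5 [-0.3  0.2  0.2]
15.6 15.7 [-0.3 -0.7 -0.8]
16.8 16.9 [ 0.9 -0.4 -0.1]
18.0 18.0 [ 0.3  0.4 -0.8]
19.2 18.8 [ 0.1 -1.1 -2.1]
20.4 19.5 [ 0.2 -0.2 -7. ]
contact
21.6 21.0 [ 0.1 -0.1 -6.2]
22.8 22.5 [-0.   1.8 -7.2]
24.0 23.8 [ 0.7  0.6 -6.1]
25.2 25.0 [-2.4  2.6 -7.2]
26.4 26.2 [-1.4  2.6 -7.8]
27.6 27.4 [-2.8  3.5 -8.6]
28.8 28.7 [-0.5  4.  -8.3]
30.0 29.9 [-1.5  3.9 -8. ]
31.2 31.1 [-1.   3.7 -7.8]
14.075 [0.58419083 0.00587571 0.14402069]
{'at': [250.0, 232.5], 'confidence': 0.74}
```

The pin is lifted about 12 mm at 8 N, in line with its spring. Next I swing clockwise around the column to −0.47, still lifted.

```bash
cat >> h.py <<'E'
def swingpose(base,th,dz=0):
    o=np.array([*PIV,0]); return list(o+R.from_euler('z',th).apply(base-o)+[0,0,dz]), list(quat(A0+np.pi+th,T40))
E
python3 - <<'E'
from h import *
f0=np.load("f0.npy"); base=np.array(read_eef_pos()); np.save("base.npy",base)
for th in np.r_[-.03,-.07:-.475:-.05,-.47]:
    movel(*swingpose(base,th),speed=.05); f=F()-f0; print(round(th,2),f.round(1))
    if np.linalg.norm(f)>20: break
pause(.2); print(read_time_s(),(F()-f0).round(1))
save(read_camera("wrist"),"w4.png"); t=read_camera("top"); save(t,"t4.png")
for r in tip_of("top","bush_top")[:1]: print(atz("top",r["at"],.08))
a=cv2.imread("pics/w4.png")[100:440,130:530]; b=cv2.resize(cv2.imread("pics/t4.png")[100:270,250:450],(400,340)); cv2.imwrite("pics/m4.png",cv2.hconcat([a,b]))
E
```

```text
-0.03 [-0.2  4.2 -7.5]
-0.07 [ 0.7  4.5 -8.1]
-0.12 [ 0.8  3.5 -8.3]
-0.17 [ 0.9  4.  -7.5]
-0.22 [ 1.8  4.1 -8.2]
-0.27 [ 1.6  3.7 -7.5]
-0.32 [ 2.1  4.7 -8.1]
-0.37 [ 0.5  7.2 -5.3]
-0.42 [ 0.3  7.1 -3.6]
-0.47 [ 0.2  8.7 -3.1]
-0.47 [ 0.5  7.5 -3.9]
17.175 [ 1.4  7.3 -3.3]
[0.63358739 0.00352348 0.08      ]
```

View pics/m4.png

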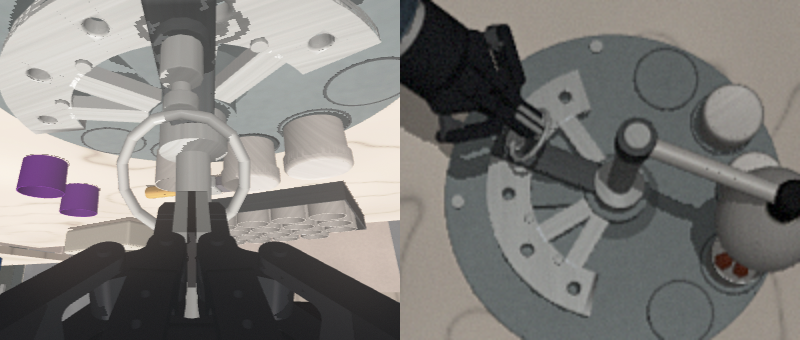

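Combined view: the arm is at about −0.47 rad (bush measured there in the top view). The hook contact has crept toward the fingertip, since the ring circle has width 132 px against 145 px when fully inserted. It is between holes, so I lower the finger, which seats it deeper. The pin will ride on the plate while I nudge onward until it snaps.

```bash
python3 - <<'E'
from h import *
f0=np.load("f0.npy"); base=np.load("base.npy")
for dz in(-.005,-.010,-.015):
    movel(*swingpose(base,-.47,dz),speed=.05); print(dz,(F()-f0).round(1))
pause(.1); g0=F(); hit=0
for th in np.arange(-.485,-.70,-.015):
    movel(*swingpose(base,th,-.015),speed=.03); f=F()-g0
    t=np.array([np.sin(A0+th),-np.cos(A0+th),0]); ft=-f@t   # resistance to clockwise motion
    print(round(th,3),f.round(1),round(ft,1))
    if ft>5:
        hit+=1; break
    if np.linalg.norm(f)>15: break
print(read_time_s()); save(read_camera("wrist"),"w5.png"); t=read_camera("top"); save(t,"t5.png")
for n,z in(("bush_top",.08),("ring_centre",.112)):
  for r in tip_of("top",n)[:1]: print(n,atz("top",r["at"],z))
a=cv2.imread("pics/w5.png")[100:440,130:530]; b=cv2.resize(cv2.imread("pics/t5.png")[100:270,250:450],(400,340)); cv2.imwrite("pics/m5.png",cv2.hconcat([a,b]))
E
```

```text
-0.005 [1.3 7.8 0.4]
-0.01 [-0.4  1.5 -0.2]
-0.015 [0.2 0.3 0.1]
-0.485 [-0.6  0.4  0.1] 0.7
-0.5 [ 0.2  0.1 -0.8] -0.2
-0.515 [-0.3 -0.8  0.2] -0.1
-0.53 [-1.5  1.1  0.9] 1.8
-0.545 [-3.2  3.8  1.1] 4.7
-0.56 [-5.1  3.6  1.6] 6.2
19.675
bush_top [ 0.63813224 -0.00168194  0.08      ]
ring_centre [6.32574612e-01 5.85587886e-04 1.12000000e-01]
```

View pics/m5.png

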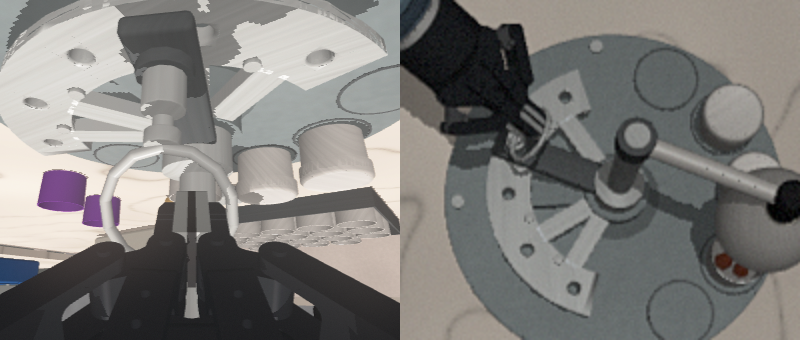

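The ring now touches the finger's side (its right side at column 235 of the crop). The arm is at about −0.52 and not home yet. I continue with a higher stop force.

```bash
python3 - <<'E'
from h import *
f0=np.load("f0.npy"); base=np.load("base.npy")
for th in np.arange(-.57,-.68,-.01):
    movel(*swingpose(base,th,-.015),speed=.03); f=F()-f0
    t=np.array([np.sin(A0+th),-np.cos(A0+th),0]); ft=-f@t
    read_camera("top"); b=tip_of("top","bush_top"); a=None
    if b: p=atz("top",b[0]["at"],.08)[:2]-PIV; a=round(np.arctan2(p[1],p[0])-A0,3)
    print(round(th,3),f.round(1),round(ft,1),a)
    if ft>11 or np.linalg.norm(f)>18: break
print(read_time_s()); save(read_camera("wrist"),"w6.png"); t=read_camera("top"); save(t,"t6.png"); save(read_camera("scene"),"s6.png")
a=cv2.imread("pics/w6.png")[100:440,130:530]; b=cv2.resize(cv2.imread("pics/t6.png")[100:270,250:450],(400,340)); cv2.imwrite("pics/m6.png",cv2.hconcat([a,b]))
E
```

```text
-0.57 [-5.6  4.7  1.6] 7.3 -0.456
-0.58 [-5.7  4.7  1.7] 7.3 -0.474
-0.59 [-5.7  4.6  2.1] 7.3 -0.489
-0.6 [-5.2  5.   1.9] 7.1 -0.521
-0.61 [-4.9  4.8  1.6] 6.7 -0.442
-0.62 [-5.5  4.8  2.9] 7.2 -0.542
-0.63 [-4.6  5.3  2.7] 6.8 -0.552
-0.64 [-4.   4.9  1.7] 6.2 None
-0.65 [ 0.3  1.4 -2.2] 0.6 -0.618
-0.66 [ 0.6  1.3 -3.6] 0.3 -0.654
-0.67 [ 1.6  3.1 -3.5] 0.6 -0.684
-0.68 [ 0.1  3.4 -3.6] 2.0 -0.619
24.075
```

View pics/m6.png

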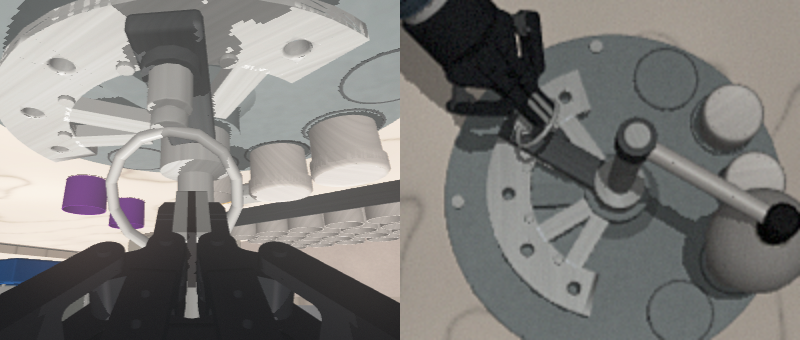

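At −0.65 the side force vanished and a slight downward load appeared. The pin has snapped into the hole, with the ring's top now resting on the off-centre finger. I lower and recentre the finger to let it go fully home.

```bash
python3 - <<'E'
from h import *
f0=np.load("f0.npy"); base=np.load("base.npy")
for th,dz in((-.68,-.020),(-.68,-.024),(-.64,-.026),(-.60,-.028),(-.565,-.028)):
    movel(*swingpose(base,th,dz),speed=.05); f=F()-f0; print(th,dz,f.round(1))
    if np.linalg.norm(f)>15: break
print(read_time_s()); A=[]
for c in("top","scene"):
  read_camera(c)
  for n,z in(("bush_top",.08),("ring_centre",.112),("lamp_centre",.128)):
    for r in tip_of(c,n)[:1]: print(c,n,r["confidence"],atz(c,r["at"],z).round(4))
save(read_camera("wrist"),"w7.png"); t=read_camera("top"); save(t,"t7.png")
a=cv2.imread("pics/w7.png")[100:440,130:530]; b=cv2.resize(cv2.imread("pics/t7.png")[100:270,250:450],(400,340)); cv2.imwrite("pics/m7.png",cv2.hconcat([a,b]))
E
```

```text
-0.68 -0.02 [-0.8  4.7 -0.5]
-0.68 -0.024 [-0.   2.8 -0.2]
-0.64 -0.026 [ 0.  -0.9 -0.5]
-0.6 -0.028 [-1.1 -0.3  0.2]
-0.565 -0.028 [ 0.3 -0.3 -0.9]
25.475
top bush_top 0.87 [ 0.6535 -0.0053  0.08  ]
top ring_centre 0.7 [ 0.6431 -0.0082  0.112 ]
scene bush_top 0.79 [ 0.6371 -0.0174  0.08  ]
scene lamp_centre 0.51 [0.654  0.0599 0.128 ]
```

View pics/m7.png

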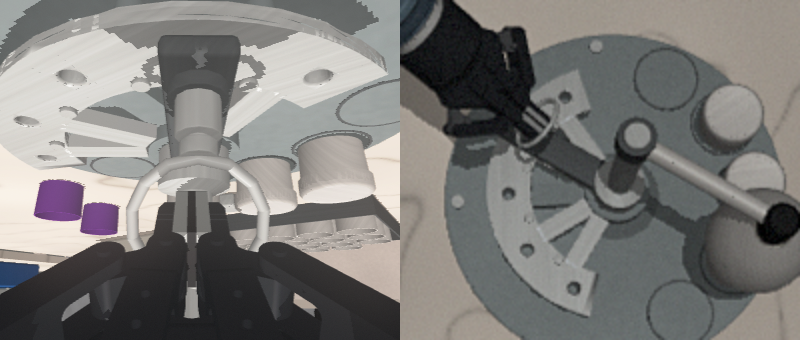

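The forces are near zero, and the bar, ring and fingers line up at the −0.565 heading. I back out along the finger axis to the rotated equivalent of the first viewpoint. There I can compare the ring's height against the home image: riding on the plate would show it about 10 px off.

```bash
python3 - <<'E'
from h import *
f0=np.load("f0.npy"); th=-.559
q=quat(A0+np.pi,T40); d0=R.from_quat(q).apply([0,0,1])
p=np.array(read_eef_pos()); qq=list(quat(A0+np.pi-.565,T40)); d=R.from_quat(qq).apply([0,0,1])
for b in(.02,.05,.09):
    movel(list(p-b*d),qq,speed=.08); print((F()-f0).round(1))
movel(*swingpose(ringp(0)-.11*d0,th)); print(read_time_s(),read_eef_pos())
save(read_camera("wrist"),"w8.png"); save(read_camera("top"),"t8.png")
for r in tip_of("top","bush_top")[:1]: print(atz("top",r["at"],.08))
a=cv2.imread("pics/w1.png")[100:400,120:520]; b=cv2.imread("pics/w8.png")[100:400,120:520]; cv2.imwrite("pics/m8.png",cv2.hconcat([a,b]))
E
```

```text
[-0.6 -1.3 -0.8]
[ 0.3 -0.5 -0.7]
[ 0.2 -0.7  0.3]
27.8167 [0.68158367 0.06531012 0.18257331]
[ 0.65142233 -0.00441406  0.08      ]
```

View pics/m8.png

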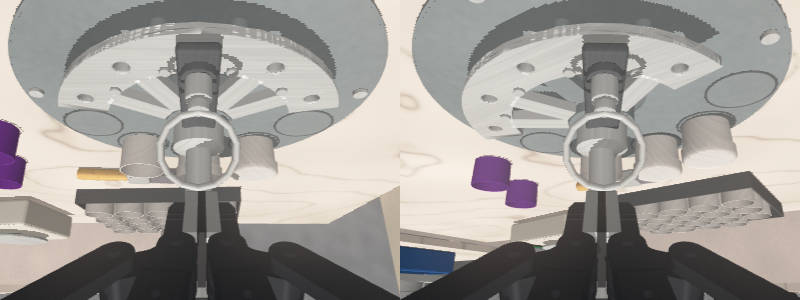

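The ring is at the same row (150) in both, so the height matches home. I spend the last picture on a close comparison of ring, foot and bush.

```bash
python3 - <<'E'
import cv2
a=cv2.imread("pics/w1.png")[130:300,270:370]; b=cv2.imread("pics/w8.png")[130:300,275:375]
z=cv2.resize(cv2.hconcat([a,b]),None,fx=3.5,fy=3.5,interpolation=cv2.INTER_CUBIC); cv2.imwrite("pics/m9.png",z)
E
```

```text
(no output)
```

View pics/m9.png

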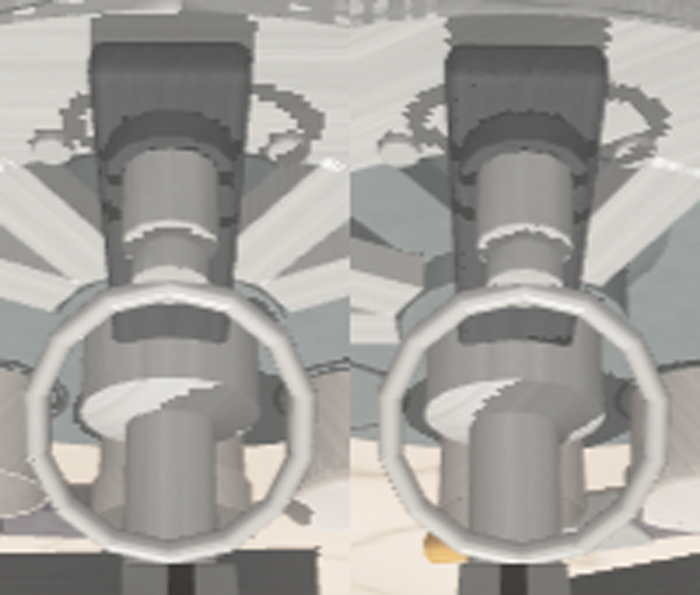

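The two views match: ring bottom, bush rim and bar end are at the same rows (290, 235 and 45). The pin is fully home one hole on, and the finger is clear.

```bash
python3 -c "
from h import *
pause(.3);print(read_time_s(),sign_off())"
```

```text
the job is handed in; nothing more can be done
28.2667 None
```

The job is handed in at 28.3 s: the arm is swung one hole clockwise to the open tin, the pin looks fully home in the last wrist view, and the finger is out of the ring; I did not re-measure the lamp's centring or the tins and brush after the swing, and no verdict was returned.

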